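# Set out an order tray with three tablet bottles

## Task

Lift only the top tray off the nested stack, without dragging the lower one along, and set it down empty on the black checking mat, centred and straight along it (either way round). Then stand the three amber tablet bottles upright in its three compartments in order of height: the tallest next to the thumb tab, the shortest at the opposite end, the other in the middle. Knock nothing over and leave the lower tray, the two cartons and the yellow stick where they are.

Things in the scene. Friction and masses are not known exactly. Their poses are not given: they have to be found in the camera images.
- mat: black rubber checking mat lying fixed on the table, 270 x 100 x 3 mm thick. Origin at the centre of its underside, x along its length, z up; its upper face is at z = 3 mm.
- tray_top: upper of two identical nested light grey trays, 110 g. Outside 222 (x) x 66 (y) x 34 mm high, straight upright 3 mm walls; grip across the 66 mm width at mid length. Origin: centre of the underside, tab not counted; z up. Dividers 15 mm high make 3 compartments 70 x 60 mm inside, centred at x = +73 (next to the thumb tab), 0 and -73 mm, y = 0; their floor is 10 mm, the rim 34 mm above the origin.
- tray_top_tab (a point): tip of the thumb tab of tray_top: a flat rounded, paler lug 40 mm wide, 4 mm thick, at rim height, that sticks out 24 mm beyond the +x end wall. This point is at x = +135, y = 0, z = 32 mm in tray_top's frame.
- tray_low: lower tray of the nested stack, same shape and frame, loose, 150 g, on the table; it stays. The upper tray's foot (212 x 56 mm, 7 mm high) sits with 2 mm play in its mouth, so tray_top's origin is 27 mm above this one. Gripping at most 20 mm below the upper rim takes the upper tray only.
- bottle_tall: the tallest amber tablet bottle with white cap, standing; 42 mm diameter, 108 mm high (cap the top 20 mm, 38 mm diameter). Origin at the centre of its underside, z up.
- bottle_mid: the middle amber tablet bottle with white ribbed cap, standing; 43 mm diameter, 77 mm high. Origin at the centre of its underside, z up.
- bottle_short: the shortest amber tablet bottle with white cap, standing; 34 mm diameter, 60 mm high (cap the top 14 mm, 31 mm diameter). Origin at the centre of its underside, z up. In its compartment it stands 36 mm proud of the tray rim: grip it high, so that the fingers can open above the rim.
- carton_upright: bystander: thin carton standing on edge, 20 x 60 x 75 mm high, loose. Origin at the centre of its underside.
- carton_flat: bystander: small carton lying flat, 50 x 75 x 22 mm high, loose. Origin at the centre of its underside.
- yellow_stick: bystander: yellow glue stick with black cap lying at the far left, 21 x 75 x 20 mm, loose. Origin at the centre of its underside, length along y.
There are look-alikes about, which are no part of the job. Leave any green or purple look-alike of the bottle_short alone.

How it is judged:
By the outcome, as a careful person would: the job done as asked, in the order asked, and still so for the second after the job is handed in, with the robot touching nothing.
It also fails if it takes over 131 s, if anything falls off the work surface, if the arm or the gripper's body presses on something with over 40 N, if the wrist force passes 120 N, or if a joint passes its speed limit or range.

## Robot

A 7-joint arm with a two-finger parallel gripper is mounted at the origin on a cart in front of the work surface, level with it; the furniture and walls round the work are solid. World frame = base frame: x ahead of the robot, y to its left, z up, the work surface at z = 0. Lengths are in m, angles in rad, forces in N, time in s.
With the tool pointing down it reaches from about 0.4 to 0.85 m from the base axis. Payload 10.4 kg.
Tool frame: the origin (TCP) lies midway between the tips of the shut fingers; the grasp point (between the pads) lies env.grip_point_offset behind it (env.grip_point_offset is the distance from the TCP to the grasp point, in m); z points along the fingers, y is the line along which they close (so a half turn about z gives the same grasp; the last joint's range is limited). The gripper opens to 87 mm and grips with 3 to 60 N. Pads are 19 mm wide; open, the fingers measure 117 mm over their backs; the gripper's body (75 mm by 190 mm) begins 51 mm behind the grasp point.
Start: joints at [-1.27, 0.332, -0.065, 1.46, 0.022, 1.35, -0.088], TCP at [0.199, 0.593, 0.223] pointing down, gripper open.
Joint ranges: [-2.6, 2.6], [-0.5, 2.12], [-1.47, 1.34], [0.16, 2.42], [-1.27, 4.41], [0.06, 2.06], [-2.6, 2.6]. Speed limits (rad/s): [2.22, 2.22, 2.79, 2.79, 3.14, 3.14, 3.14].

## Interface

Orientations are given as a unit quaternion [x, y, z, w].
In Python, from station import env gives the robot as it stands. The module is installed in compiled form; this text tells all that it offers.
- The arm moves only by the tool jog_arm, called after "Emit:" in YAML: its name, and indented under it one key for each argument. Schema: {"type":"object","properties":{"plan":{"type":"array","items":{"type":"array","items":{"type":"number"},"minItems":4,"maxItems":4},"minItems":1,"maxItems":20},"jaw":{"type":"number"},"squeeze":{"type":"number"},"only":{"type":"string"},"quiet":{"type":"boolean"},"lines":{"type":"string"}},"required":["plan"],"additionalProperties":false}. plan is a list of rows, 1 to 20 of them, each of 4 numbers: dx, dy, dz in m, then a turn about the tool's z in rad; each row shifts and turns the commanded pose from where the row before left it, along the tool's axes as they then stand; what a row does not reach is not made up. A row lasts 1/8 s, in which the tool goes at most 0.0625 m and 0.188 rad, less where a joint would pass 70% of its speed; a pose out of reach is approached as far as the arm can. jaw is the finger opening in m, set as the call begins (left out keeps the last). The fingers move at their own pace and stop on an object; squeeze is the grip in N (left out, the last holds). Time passes only in rows, so rows that do not move let the fingers close. The tool returns the time, the measured TCP pose, the force, the opening and the grip force at its end. only (a regular expression) keeps the lines of the reply that match it, lines (a string "A,B") keeps lines A to B, and quiet returns only ok. Input that does not fit is refused with a message, and nothing moves.
- env.get_obs(): the state, without advancing time (a new reading comes with each control period).
- env.capture(name): name is "scene" or "top"; returns a dict with "img" (400x640x3 uint8, red, green, blue), "fx", "fy", "cx", "cy" (pixels), "k1" (the pictures are not rectified: a ray, as slopes to the right and down, at radius r is drawn at 1 + k1 r^2 times it, then the intrinsics apply), "world_from_camera" (4x4, takes a point from camera to world coordinates). Camera axes: x right, y down, z forward; pixel columns grow to the right and rows downward; lengths in m; the calibration is good to about 2 mm. A picture is of the moment at which its call begins. There is no depth.
- env.job_done(): hands the job in; it is judged then, once.
Trained networks look in a picture, given as the dict that the camera call returned (one of the last four; its "shot" number tells which), for a name from the list of things; names that differ only in an ending like _2 or _b are one class to them, and where a whole thing is asked for, a point or a joint stands for the part that bears it (a point fixed in the world has none). Each returns a list of dicts, best first, with "conf" (0 to 1); they miss things now and then, are a little off and sometimes report something else, mostly with a low value. They report only what shows in the picture. A call takes as long as a camera call. They do not tell look-alikes from the thing itself.
- env.find_in(label, picture): "point" ([x, y, z] in m, in world coordinates, good to about 4 mm: the middle of the surface that is visible of it).
- env.trace(label, picture): "mask" (400x640 bool, what is visible of it).
- env.spot_point(label, picture): "point" ([x, y, z] in m, in world coordinates, good to about 4 mm: a listed point, or the origin of a listed thing).
The state is a dict: "time": time; "joints": joint angles; "joint_velocities": joint speeds; "tau": joint torques, N m; "ee_pos": TCP position; "ee_rot": TCP orientation; "contact_force": force on the tool from outside, world axes, zero at the start; "moment": the same for the moment, N m; "finger_gap": finger opening in m; "gripper_force": force on a finger pad.
Only numpy, scipy, OpenCV 4.12 (cv2) and the standard library are available. Lean on these libraries where they do the work, as an engineer would, in place of code of your own. Each camera call takes 0.05 s, during which the arm holds its last target. There are 200 camera calls.

## Working session

There is one attempt and no reset: what is moved stays moved. The work goes in short steps, Python scripts to look and compute and a tool call to move; the robot and the scene stay as the last step left them, time stands still between calls to the robot, and variables do not carry over. Pictures are saved under pics/ and viewed, at most 14 in all, crops included, and the job is handed in when it is done.

```bash
mkdir -p pics; cat > h.py <<'E'
from station import env
import numpy as np, cv2
def save(p,n): cv2.imwrite('pics/'+n,p['img'][:,:,::-1])
def project(p,X):
    T=np.linalg.inv(p['world_from_camera']);c=T[:3,:3]@np.array(X)+T[:3,3]
    a=c[:2]/c[2];a=a*(1+p['k1']*(a@a));return np.array([a[0]*p['fx']+p['cx'],a[1]*p['fy']+p['cy']])
def ray(p,u,v,z):
    d=np.array([(u-p['cx'])/p['fx'],(v-p['cy'])/p['fy']]);a=d.copy()
    for _ in range(20):a=d/(1+p['k1']*(a@a))
    T=p['world_from_camera'];r=T[:3,:3]@np.array([a[0],a[1],1]);o=T[:3,3]
    return o+r*(z-o[2])/r[2]
E
cat > look.py <<'E'
from h import *
o=env.get_obs();print(o['time'],o['ee_pos'],o['ee_rot'],env.grip_point_offset)
for n in('top','scene'):
    p=env.capture(n);save(p,n+'0.png');print(n,p['world_from_camera'][:3,3].round(3))
    for l in['mat','tray_top','tray_top_tab','tray_low','bottle_tall','bottle_mid','bottle_short','carton_upright','carton_flat','yellow_stick']:
        print(l,[(np.round(d['point'],3).tolist(),round(d['conf'],2),project(p,d['point']).round().tolist()) for d in env.spot_point(l,p)[:4]])
E
python3 look.py
```

```text
0.0 [0.19873852 0.59215789 0.22176007] [ 1.61162973e-01  9.86927559e-01 -6.94413672e-04 -7.94403964e-05] 0.0187
top [0.422 0.033 1.454]
mat [([0.537, -0.304, 0.001], 0.57, [433.0, 223.0])]
tray_top [([0.502, 0.276, 0.027], 0.88, [229.0, 240.0]), ([0.622, 0.332, 0.055], 0.69, [208.0, 197.0]), ([0.756, 0.164, 0.004], 0.52, [269.0, 152.0])]
tray_top_tab [([0.626, 0.332, 0.054], 0.78, [208.0, 196.0])]
tray_low [([0.505, 0.271, -0.0], 0.5, [233.0, 240.0])]
bottle_tall [([0.581, -0.018, 0.0], 0.45, [333.0, 211.0])]
bottle_mid [([0.443, 0.024, -0.002], 0.49, [320.0, 259.0])]
bottle_short [([0.707, -0.057, -0.001], 0.68, [345.0, 167.0]), ([0.677, 0.033, -0.004], 0.61, [315.0, 178.0]), ([0.663, 0.13, -0.002], 0.59, [281.0, 184.0]), ([0.743, 0.025, 0.001], 0.42, [317.0, 156.0])]
carton_upright [([0.756, 0.162, 0.003], 0.51, [270.0, 152.0])]
carton_flat [([0.713, -0.161, -0.0], 0.8, [381.0, 164.0]), ([0.444, 0.024, -0.002], 0.58, [320.0, 259.0])]
yellow_stick [([0.74, 0.331, -0.003], 0.68, [212.0, 160.0])]
scene [-0.21  -0.538  0.869]
mat [([0.538, -0.305, 0.002], 0.57, [412.0, 274.0]), ([0.711, -0.166, -0.003], 0.56, [394.0, 215.0])]
tray_top [([0.507, 0.274, 0.03], 0.77, [229.0, 187.0])]
tray_top_tab [([0.626, 0.334, 0.058], 0.88, [240.0, 154.0]), ([0.578, -0.02, 0.001], 0.56, [325.0, 220.0])]
tray_low [([0.502, 0.274, -0.0], 0.62, [229.0, 196.0])]
bottle_tall [([0.577, -0.018, 0.002], 0.74, [324.0, 220.0]), ([0.68, 0.033, -0.0], 0.55, [330.0, 194.0])]
bottle_mid [([0.445, 0.025, 0.003], 0.72, [283.0, 241.0]), ([0.538, -0.308, 0.0], 0.22, [413.0, 275.0])]
bottle_short [([0.708, -0.061, 0.003], 0.74, [361.0, 201.0]), ([0.75, 0.027, 0.003], 0.73, [344.0, 182.0]), ([0.682, 0.035, 0.001], 0.68, [330.0, 194.0]), ([0.66, 0.133, 0.001], 0.52, [298.0, 186.0])]
carton_upright []
carton_flat [([0.714, -0.166, -0.004], 0.87, [395.0, 215.0])]
yellow_stick [([0.736, 0.337, -0.003], 0.43, [263.0, 153.0])]
```

View pics/top0.png

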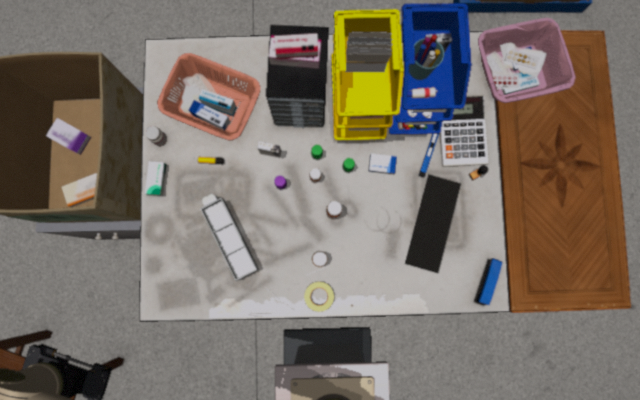

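View pics/scene0.png

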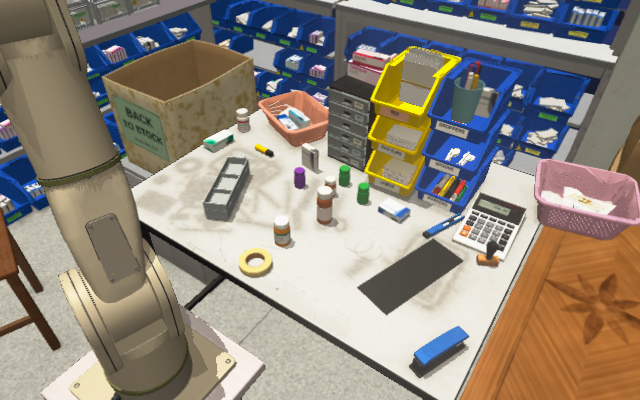

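The top view shows the stack at about (230,238) with its tab at the upper left (208,200), and the mat at (433,223). The white-capped bottles are tall (335,209), mid (320,259) and short (316,174). The green (317,152), (349,165) and purple (281,182) look-alikes are close by. Next I'll fit the tray, mat and bottle poses from the masks.

```bash
cat > fit.py <<'E'
from h import *
from scipy.optimize import minimize
def pts_box(L,W,z0,z1,tab=None):
    P=[[x,y,z] for x in(-L/2,L/2) for y in(-W/2,W/2) for z in(z0,z1)]
    if tab: P=P
    return [np.array(P)]+([np.array([[x,y,z] for x,y in((.1,-.02),(.1,.02),(.125,-.02),(.125,.02),(.135,-.008),(.135,.008)) for z in(z1-.004,z1)])] if tab else [])
def cyl(*rz):
    t=np.linspace(0,6.28,40);return [np.array([[r*np.cos(a),r*np.sin(a),z] for a in t for z in(z0,z1)]) for r,z0,z1 in rz]
def render(p,parts,q,S=4):
    im=np.zeros((400*S,640*S),np.uint8);c,s=np.cos(q[2]),np.sin(q[2])
    for P in parts:
        uv=np.array([project(p,[q[0]+c*a-s*b,q[1]+s*a+c*b,z]) for a,b,z in P])
        cv2.fillConvexPoly(im,cv2.convexHull(np.round((uv+.5)*S).astype(np.int32)),255)
    return cv2.resize(im,(640,400),interpolation=cv2.INTER_AREA)/255.
def mask(p,labels,near):
    m=np.zeros((400,640))
    for l in labels:
        ds=[d['mask'] for d in env.trace(l,p) if d['conf']>.3]
        ds=[k for k in ds if k.any() and np.hypot(*(np.argwhere(k).mean(0)[::-1]-project(p,near)))<15]
        if ds:m=np.maximum(m,ds[0])
    return m
def fit(pics,labels,parts,q0,h=.03,yaw=True,verbose=True):
    ms=[mask(p,labels,[q0[0],q0[1],h]) for p in pics]
    sc=np.array([.01,.01,.1])[:3 if yaw else 2]
    def cost(d):
        q=np.array(q0,float);q[:len(d)]+=d*sc
        return sum(((render(p,parts,q)-m)**2).sum()/max(m.sum(),1) for p,m in zip(pics,ms) if m.any())
    n=len(sc);r=minimize(cost,np.zeros(n),method='Nelder-Mead',options=dict(initial_simplex=np.vstack([np.zeros(n),np.eye(n)])-.3,xatol=.01,fatol=1e-4,maxiter=120))
    q=np.array(q0,float);q[:n]+=r.x*sc
    if verbose:print(labels,q.round(4),'cost',round(r.fun,3),[int(m.sum()) for m in ms])
    return q
BT=dict(bottle_tall=cyl((.021,0,.088),(.019,.088,.108)),bottle_mid=cyl((.0215,0,.077)),bottle_short=cyl((.017,0,.046),(.0155,.046,.06)))
E
cat > m1.py <<'E'
from fit import *
P=[env.capture('top'),env.capture('scene')]
for S in(P,P[:1],P[1:]):
    fit(S,['mat'],pts_box(.27,.1,0,.003),[.537,-.305,-.25],0)
    fit(S,['tray_top','tray_low'],pts_box(.222,.066,0,.061,True),[.504,.275,.443],.03)
    for n,x in(('bottle_tall',(.579,-.018)),('bottle_mid',(.444,.024)),('bottle_short',(.68,.034))):
        fit(S,[n],BT[n],[*x,0],.04,False)
E
python3 m1.py
```

```text
['mat'] [ 0.5399 -0.302  -0.3035] cost 0.08 [3121, 3515]
['tray_top', 'tray_low'] [0.5074 0.2796 0.4504] cost 0.38 [2130, 1496]
['bottle_tall'] [ 0.5783 -0.0165  0.    ] cost 0.228 [218, 505]
['bottle_mid'] [0.4463 0.0271 0.    ] cost 0.159 [189, 460]
['bottle_short'] [0.6906 0.0359 0.    ] cost 0.479 [0, 177]
['mat'] [ 0.5381 -0.3028 -0.2961] cost 0.041 [3121]
['tray_top', 'tray_low'] [0.5056 0.2774 0.4421] cost 0.058 [2130]
['bottle_tall'] [ 0.5778 -0.0161  0.    ] cost 0.078 [218]
['bottle_mid'] [0.4463 0.0271 0.    ] cost 0.07 [189]
['bottle_short'] [0.677 0.031 0.   ] cost 0.0 [0]
['mat'] [ 0.5404 -0.3015 -0.2954] cost 0.021 [3515]
['tray_top', 'tray_low'] [0.517  0.2876 0.4449] cost 0.29 [1496]
['bottle_tall'] [ 0.5795 -0.0164  0.    ] cost 0.135 [505]
['bottle_mid'] [0.4467 0.0266 0.    ] cost 0.084 [460]
['bottle_short'] [0.6906 0.0359 0.    ] cost 0.479 [177]
```

```bash
cat > plan.py <<'E'
import sys
from h import *
from scipy.spatial.transform import Rotation as R
# plan.py x y z [closing axis angle deg, world]: shift in present tool axes, then turn about tool z
a=[float(v) for v in sys.argv[1:]];o=env.get_obs();r=R.from_quat(o['ee_rot']);M=r.as_matrix()
print('t',round(o['time'],2),'at',o['ee_pos'].round(4),'axis deg',round(np.degrees(np.arctan2(M[1,1],M[0,1])),2),'tilt',M[:,2].round(3),'q7',o['joints'][6].round(2))
if len(a)>2:print('shift',(M.T@(np.array(a[:3])-o['ee_pos'])).round(4))
if len(a)>3:
    t=np.degrees(np.arctan2(M[1,1],M[0,1]));d=(a[3]-t+90)%180-90;print('turn',-np.radians(d).round(4))
E
python3 plan.py .505 .276 .2 115.4
```

```text
t 2.4 at [0.1988 0.5926 0.2226] axis deg 71.45 tilt [ 0.  0. -1.] q7 -0.09
shift [-0.391  -0.2027  0.0226]
turn -0.767
```

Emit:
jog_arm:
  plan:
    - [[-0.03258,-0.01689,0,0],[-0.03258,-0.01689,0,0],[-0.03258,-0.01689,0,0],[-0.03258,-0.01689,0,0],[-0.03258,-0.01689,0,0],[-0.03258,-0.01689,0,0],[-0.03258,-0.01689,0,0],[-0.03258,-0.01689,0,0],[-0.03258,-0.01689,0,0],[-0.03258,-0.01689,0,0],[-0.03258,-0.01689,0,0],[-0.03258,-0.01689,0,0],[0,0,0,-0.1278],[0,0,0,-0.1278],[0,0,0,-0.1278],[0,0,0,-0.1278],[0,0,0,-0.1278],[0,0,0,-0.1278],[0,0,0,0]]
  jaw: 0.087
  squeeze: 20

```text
refused: plan[0]: the value is too long (schema: maxItems 4). Nothing was moved.
```

I used the wrong layout. The manual says a list of rows, each a list of 4 numbers; once more.

Emit:
jog_arm:
  plan:
    - [-0.03258,-0.01689,0,0]
    - [-0.03258,-0.01689,0,0]
    - [-0.03258,-0.01689,0,0]
    - [-0.03258,-0.01689,0,0]
    - [-0.03258,-0.01689,0,0]
    - [-0.03258,-0.01689,0,0]
    - [-0.03258,-0.01689,0,0]
    - [-0.03258,-0.01689,0,0]
    - [-0.03258,-0.01689,0,0]
    - [-0.03258,-0.01689,0,0]
    - [-0.03258,-0.01689,0,0]
    - [-0.03258,-0.01689,0,0]
    - [0,0,0,-0.1278]
    - [0,0,0,-0.1278]
    - [0,0,0,-0.1278]
    - [0,0,0,-0.1278]
    - [0,0,0,-0.1278]
    - [0,0,0,-0.1278]
    - [0,0,0,0]
  jaw: 0.087
  squeeze: 20

```text
time: 4.78
ee_pos: [0.505, 0.276, 0.2226]
ee_rot: [-0.219, 0.976, 0.0, 0.0]
contact_force: [-0.3, 0.0, 0.7]
finger_gap: 0.087
gripper_force: 0.0
```

```bash
python3 plan.py .505 .276 .042 115.4
```

```text
t 4.78 at [0.505  0.276  0.2226] axis deg 115.33 tilt [ 0.  0. -1.] q7 1.46
shift [0.     0.     0.1806]
turn -0.0012
```

Emit:
jog_arm:
  plan:
    - [0,0,0.04,0]
    - [0,0,0.04,0]
    - [0,0,0.04,0]
    - [0,0,0.02,0]
    - [0,0,0.015,0]
    - [0,0,0.015,0]
    - [0,0,0.0116,0]
    - [0,0,0,0]

```text
time: 5.78
ee_pos: [0.5047, 0.2758, 0.0403]
ee_rot: [-0.22, 0.976, -0.0, -0.001]
contact_force: [1.1, -0.7, 1.0]
finger_gap: 0.0869
gripper_force: 0.0
```

```bash
cat > shot.py <<'E'
from h import *
import sys
n,x,y,z,w=sys.argv[1],*map(float,sys.argv[2:6]);out=[]
for c in('top','scene'):
    p=env.capture(c);u,v=project(p,[x,y,z]).astype(int);w=int(w);a,b=max(u-w,0),max(v-w,0)
    out.append(cv2.resize(p['img'][b:b+2*w,a:a+2*w],(400,400),interpolation=cv2.INTER_CUBIC));print(c,a,b,400/(2*w))
cv2.imwrite('pics/'+n,np.hstack(out)[:,:,::-1])
E
python3 shot.py grip1.png .505 .276 .06 60
```

```text
top 167 178 3.3333333333333335
scene 166 119 3.3333333333333335
```

View pics/grip1.png

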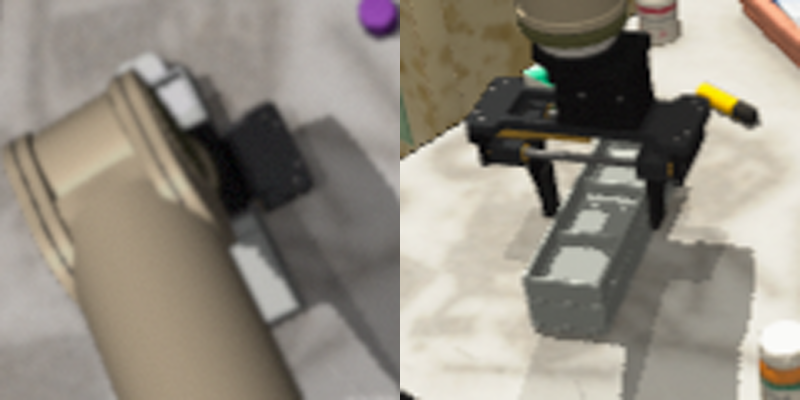

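The fingers straddle the tray evenly and nothing touches. I'll close gently first to check the centring.

Emit:
jog_arm:
  plan:
    - [0,0,0,0]
    - [0,0,0,0]
    - [0,0,0,0]
  jaw: 0.072
  squeeze: 3

```text
time: 6.25
ee_pos: [0.5051, 0.2761, 0.0412]
ee_rot: [-0.22, 0.976, 0.0, 0.0]
contact_force: [-0.4, 0.4, 0.1]
finger_gap: 0.0731
gripper_force: 0.0
```

Emit:
jog_arm:
  plan:
    - [0,0,0,0]
    - [0,0,0,0]
    - [0,0,0,0]
  jaw: 0.069
  squeeze: 3

```text
time: 6.62
ee_pos: [0.505, 0.276, 0.0409]
ee_rot: [-0.22, 0.976, 0.0, -0.0]
contact_force: [0.6, -0.1, 0.4]
finger_gap: 0.0692
gripper_force: 0.0
```

Centred to within 1.5 mm. Now grip and lift slowly.

Emit:
jog_arm:
  plan:
    - [0,0,0,0]
    - [0,0,0,0]
    - [0,0,0,0]
    - [0,0,0,0]
    - [0,0,0,0]
  jaw: 0.05
  squeeze: 25

```text
time: 7.25
ee_pos: [0.505, 0.276, 0.0409]
ee_rot: [-0.22, 0.976, 0.0, 0.0]
contact_force: [0.3, -0.0, -0.3]
finger_gap: 0.0658
gripper_force: 25.0
```

Emit:
jog_arm:
  plan:
    - [0,0,-0.003,0]
    - [0,0,-0.003,0]
    - [0,0,-0.004,0]
    - [0,0,-0.005,0]
    - [0,0,-0.01,0]
    - [0,0,-0.01,0]
    - [0,0,-0.02,0]
    - [0,0,-0.02,0]
    - [0,0,0,0]

```text
time: 8.38
ee_pos: [0.5061, 0.2766, 0.1179]
ee_rot: [-0.22, 0.976, 0.001, 0.002]
contact_force: [-0.1, -0.5, -0.5]
finger_gap: 0.0657
gripper_force: 25.0
```

```bash
python3 shot.py lift1.png .505 .276 .06 70; python3 plan.py .539 -.302 .13 73.1
```

```text
top 157 168 2.857142857142857
scene 156 109 2.857142857142857
t 8.47 at [0.5048 0.2759 0.1157] axis deg 115.38 tilt [-0.  0. -1.] q7 1.47
shift [ 0.2169 -0.5368 -0.0144]
turn 0.738
```

View pics/lift1.png

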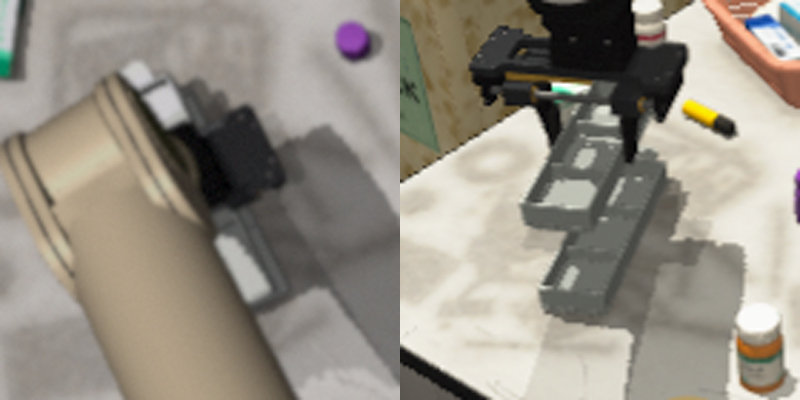

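The top tray came off cleanly and the lower one stayed put. Next: raise, carry over and turn.

Emit:
jog_arm:
  plan:
    - [0,0,-0.03,0]
    - [0,0,-0.04,0]
    - [0,0,-0.034,0]
    - [0.00775,-0.01917,0,0]
    - [0.0155,-0.03834,0,0]
    - [0.0155,-0.03834,0,0]
    - [0.0155,-0.03834,0,0]
    - [0.0155,-0.03834,0,0]
    - [0.0155,-0.03834,0,0]
    - [0.0155,-0.03834,0,0]
    - [0.0155,-0.03834,0,0]
    - [0.0155,-0.03834,0,0]
    - [0.0155,-0.03834,0,0]
    - [0.0155,-0.03834,0,0]
    - [0.0155,-0.03834,0,0]
    - [0.0155,-0.03834,0,0]
    - [0.0155,-0.03834,0,0]
    - [0.00775,-0.01917,0,0]
    - [0,0,0,0]

```text
time: 10.85
ee_pos: [0.5371, -0.3042, 0.218]
ee_rot: [-0.218, 0.976, 0.0, -0.001]
contact_force: [0.1, 1.1, -0.6]
finger_gap: 0.0657
gripper_force: 25.0
```

Emit:
jog_arm:
  plan:
    - [0,0,0,0.123]
    - [0,0,0,0.123]
    - [0,0,0,0.123]
    - [0,0,0,0.123]
    - [0,0,0,0.123]
    - [0,0,0,0.123]
    - [0,0,0,0]

```text
time: 11.72
ee_pos: [0.5387, -0.3008, 0.219]
ee_rot: [0.146, 0.989, 0.0, -0.001]
contact_force: [-0.2, 0.6, -0.7]
finger_gap: 0.0657
gripper_force: 25.0
```

```bash
python3 plan.py .539 -.302 .05 73.1
cat > m2.py <<'E'
from fit import *
P=env.capture('scene')
fit([P],['mat'],pts_box(.27,.1,0,.003),[.539,-.302,-.295],0)
z=env.get_obs()['ee_pos'][2]-.0139
for d in env.trace('tray_top',P)[:1]+env.trace('tray_top_tab',P)[:1]:print(d['conf'],d['mask'].sum())
for l in('tray_top','tray_top_tab'):print([(d['conf'],d['point'].round(4)) for d in env.spot_point(l,P)[:2]])
E
python3 m2.py
```

```text
t 11.72 at [ 0.5387 -0.3008  0.219 ] axis deg 73.2 tilt [-0.001  0.001 -1.   ] q7 1.87
shift [-0.0008 -0.0012  0.169 ]
turn 0.0017
['mat'] [ 0.541  -0.3008 -0.2966] cost 0.017 [3585]
0.86 1915
0.69 1912Traceback (most recent call last):
  File "m2.py", line 6, in <module>
    for l in('tray_top','tray_top_tab'):print([(d['conf'],d['point'].round(4)) for d in env.spot_point(l,P)[:2]])
                                                          ^^^^^^^^^^^^^^^^
AttributeError: 'list' object has no attribute 'round'. Did you mean: 'count'?
```

Emit:
jog_arm:
  plan:
    - [0.0004,-0.0003,0.04,0]
    - [0,0,0.04,0]
    - [0,0,0.04,0]
    - [0,0,0.03,0]
    - [0,0,0.02,0]
    - [0,0,0.016,0]
    - [0,0,0.008,0]
    - [0,0,0,0]
    - [0,0,0,0]

```text
time: 13.1
ee_pos: [0.5391, -0.3024, 0.0268]
ee_rot: [0.147, 0.989, -0.0, 0.001]
contact_force: [0.3, -0.3, -0.4]
finger_gap: 0.0658
gripper_force: 25.0
```

```bash
cat > m3.py <<'E'
from fit import *
z=env.get_obs()['ee_pos'][2]-.0139
tray=[np.vstack([b]) for b in pts_box(.222,.066,z+.007,z+.034,True)]+pts_box(.212,.056,z,z+.007)
for n in('scene','top'):
    P=env.capture(n);save(P,n+'_place.png')
    fit([P],['mat'],pts_box(.27,.1,0,.003),[.54,-.3015,-.296],0)
    fit([P],['tray_top'],tray,[.54,-.3015,-.296],z+.02)
    for l in('tray_top','tray_top_tab'):print([(round(d['conf'],2),np.round(d['point'],4)) for d in env.spot_point(l,P)[:2]])
E
python3 m3.py; python3 plan.py
```

```text
['mat'] [ 0.537  -0.3045 -0.326 ] cost 0.0 [0]
['tray_top'] [ 0.5414 -0.3003 -0.2791] cost 0.625 [1588]
[(0.97, array([ 0.5403, -0.3025,  0.0154]))]
[(0.82, array([ 0.668 , -0.3401,  0.0479]))]
['mat'] [ 0.5431 -0.2984 -0.3535] cost 7.513 [380]
['tray_top'] [ 0.5432 -0.295  -0.34  ] cost 1.642 [794]
[]
[(0.88, array([ 0.6651, -0.3389,  0.0411]))]
t 13.6 at [ 0.5386 -0.3021  0.0259] axis deg 73.1 tilt [ 0.  0. -1.] q7 1.96
```

View pics/scene_place.png

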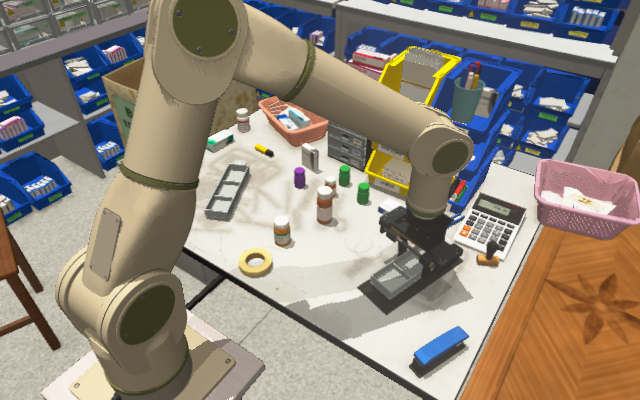

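The tray hovers over the mat, in line with it. Lower gently, then release.

Emit:
jog_arm:
  plan:
    - [-0.0008,0.0004,0.003,0]
    - [0,0,0.003,0]
    - [0,0,0.002,0]
    - [0,0,0.001,0]
    - [0,0,0.0005,0]
    - [0,0,0,0]
    - [0,0,0,0]

```text
time: 14.48
ee_pos: [0.5393, -0.302, 0.017]
ee_rot: [0.147, 0.989, 0.0, -0.0]
contact_force: [-3.0, 2.1, 6.0]
finger_gap: 0.0657
gripper_force: 25.0
```

Emit:
jog_arm:
  plan:
    - [0,0,0,0]
    - [0,0,0,0]
    - [0,0,0,0]
    - [0,0,0,0]
  jaw: 0.087

```text
time: 14.98
ee_pos: [0.5395, -0.302, 0.0164]
ee_rot: [0.147, 0.989, -0.0, -0.0]
contact_force: [-0.4, -0.1, -0.5]
finger_gap: 0.0863
gripper_force: 0.0
```

Emit:
jog_arm:
  plan:
    - [0,0,-0.01,0]
    - [0,0,-0.02,0]
    - [0,0,-0.04,0]
    - [0,0,-0.04,0]
    - [0,0,-0.04,0]
    - [0,0,-0.04,0]
    - [0,0,0,0]

```text
time: 15.85
ee_pos: [0.5408, -0.3033, 0.2114]
ee_rot: [0.147, 0.989, -0.001, 0.003]
contact_force: [-0.6, -0.3, -1.1]
finger_gap: 0.0871
gripper_force: 0.0
```

```bash
python3 plan.py .53 .1 .22 90
```

```text
t 15.85 at [ 0.5408 -0.3033  0.2114] axis deg 73.06 tilt [ 0.007 -0.002 -1.   ] q7 1.88
shift [ 0.1277  0.3826 -0.0096]
turn -0.2956
```

Emit:
jog_arm:
  plan:
    - [0.0128,0.0383,-0.001,0]
    - [0.0128,0.0383,-0.001,0]
    - [0.0128,0.0383,-0.001,0]
    - [0.0128,0.0383,-0.001,0]
    - [0.0128,0.0383,-0.001,0]
    - [0.0128,0.0383,-0.001,0]
    - [0.0128,0.0383,-0.001,0]
    - [0.0128,0.0383,-0.001,0]
    - [0.0128,0.0383,-0.001,0]
    - [0.0128,0.0383,-0.001,0]
    - [0,0,0,-0.148]
    - [0,0,0,-0.148]
    - [0,0,0,0]
  jaw: 0.06

```text
time: 17.48
ee_pos: [0.5281, 0.1015, 0.2165]
ee_rot: [0.0, 1.0, 0.0, -0.0]
contact_force: [0.4, -0.3, -0.1]
finger_gap: 0.0596
gripper_force: 0.0
```

```bash
cat > m4.py <<'E'
from fit import *
z=.003;tray=pts_box(.222,.066,z+.007,z+.034,True)+pts_box(.212,.056,z,z+.007)
for n in('top','scene'):
    P=env.capture(n);save(P,n+'_after.png')
    fit([P],['mat','tray_top'],pts_box(.27,.1,0,.003)+tray[:1],[.54,-.3015,-.296],0)
    fit([P],['tray_top'],tray,[.54,-.3015,-.296],.02)
    for l in('tray_top','tray_top_tab','tray_low','bottle_short'):print(l,[(round(d['conf'],2),np.round(d['point'],4).tolist()) for d in env.spot_point(l,P)[:5]])
    u,v=project(P,[.54,-.3,0]).astype(int)
    cv2.imwrite('pics/c_'+n+'.png',cv2.resize(P['img'][v-65:v+65,u-65:u+65],(400,400),interpolation=cv2.INTER_CUBIC)[:,:,::-1])
cv2.imwrite('pics/c.png',np.hstack([cv2.imread('pics/c_top.png'),cv2.imread('pics/c_scene.png')]))
E
python3 m4.py; python3 plan.py .68 .034 .22 90
```

```text
['mat', 'tray_top'] [ 0.5397 -0.303  -0.2945] cost 0.08 [3053]
['tray_top'] [ 0.5386 -0.3021 -0.294 ] cost 0.029 [2123]
tray_top [(0.85, [0.5393, -0.3015, 0.0043])]
tray_top_tab [(0.65, [0.6625, -0.3404, 0.0281])]
tray_low [(0.74, [0.5036, 0.2749, -0.0009])]
bottle_short [(0.71, [0.741, 0.0278, 0.001]), (0.56, [0.6679, 0.1316, -0.0001]), (0.49, [0.6788, 0.0326, -0.0046]), (0.49, [0.7068, -0.0598, -0.0038])]
['mat', 'tray_top'] [ 0.543  -0.3    -0.2939] cost 0.055 [3702]
['tray_top'] [ 0.5416 -0.299  -0.2896] cost 0.028 [2544]
tray_top [(0.6, [0.5368, -0.2993, 0.0053]), (0.51, [0.537, -0.303, 0.0007])]
tray_top_tab [(0.89, [0.6693, -0.3389, 0.0392])]
tray_low [(0.62, [0.5023, 0.2761, -0.0025])]
bottle_short [(0.57, [0.6603, 0.1325, 0.0038]), (0.52, [0.6804, 0.0357, -0.0002]), (0.49, [0.7119, -0.0606, 0.0006]), (0.46, [0.5753, -0.0181, 0.0017]), (0.18, [0.443, 0.0249, 0.0024])]
t 18.27 at [0.5283 0.1017 0.2164] axis deg 90.05 tilt [-0.  0. -1.] q7 1.34
shift [-0.1516 -0.0678 -0.0036]
turn 0.0009
```

View pics/c.png

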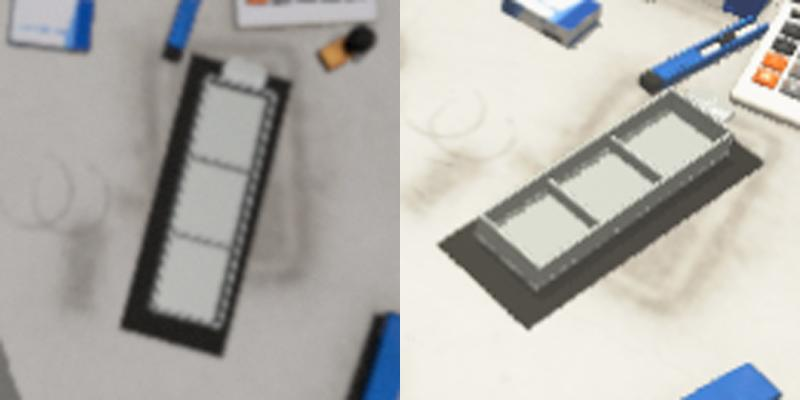

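The tray sits centred and straight on the mat, with the tab at the upper end (243,70 in the left crop). The lower tray hasn't moved. The short bottle is next, at (.679,.034).

Emit:
jog_arm:
  plan:
    - [-0.0377,-0.017,0,0]
    - [-0.0377,-0.017,0,0]
    - [-0.0377,-0.017,0,0]
    - [-0.0377,-0.017,0,0]
    - [0,0,0.04,0]
    - [0,0,0.04,0]
    - [0,0,0.02,0]
    - [0,0,0,0]

```text
time: 19.27
ee_pos: [0.6786, 0.034, 0.1155]
ee_rot: [-0.001, 1.0, -0.0, -0.001]
contact_force: [-0.5, -1.6, 0.7]
finger_gap: 0.0599
gripper_force: 0.0
```

```bash
python3 plan.py .679 .034 .03 90; python3 shot.py s1.png .679 .034 .05 50
```

```text
t 19.27 at [0.6786 0.034  0.1155] axis deg 90.07 tilt [-0.002 -0.    -1.   ] q7 1.6
shift [-0.0006  0.      0.0855]
turn 0.0012
top 264 124 4.0
scene 279 131 4.0
```

View pics/s1.png

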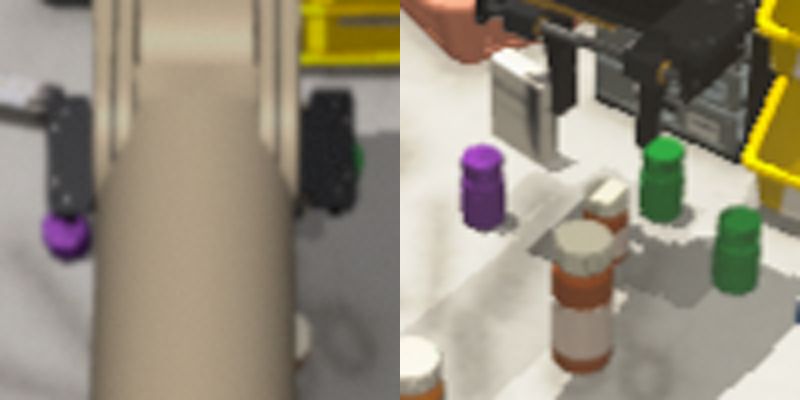

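Emit:
jog_arm:
  plan:
    - [-0.0004,0,0.03,0]
    - [0,0,0.025,0]
    - [0,0,0.02,0]
    - [0,0,0.0105,0]
    - [0,0,0,0]
    - [0,0,0,0]

```text
time: 20.12
ee_pos: [0.6803, 0.0338, 0.032]
ee_rot: [-0.0, 1.0, 0.0, 0.001]
contact_force: [0.1, -0.3, 0.4]
finger_gap: 0.0598
gripper_force: 0.0
```

Emit:
jog_arm:
  plan:
    - [0,0,0,0]
    - [0,0,0,0]
    - [0,0,0,0]
  jaw: 0.042
  squeeze: 3

```text
time: 20.5
ee_pos: [0.6797, 0.0339, 0.0311]
ee_rot: [-0.001, 1.0, 0.0, 0.0]
contact_force: [-0.5, -0.6, 0.2]
finger_gap: 0.044
gripper_force: 0.0
```

Emit:
jog_arm:
  plan:
    - [0,0,0,0]
    - [0,0,0,0]
    - [0,0,0,0]
    - [0,0,0,0]
    - [0,0,0,0]
  jaw: 0.02
  squeeze: 3

```text
time: 21.12
ee_pos: [0.6796, 0.0339, 0.0309]
ee_rot: [-0.0, 1.0, 0.0, -0.0]
contact_force: [0.2, -0.3, 0.9]
finger_gap: 0.034
gripper_force: 3.0
```

Gap is 34 mm, a full-diameter grip. Firm up and lift.

Emit:
jog_arm:
  plan:
    - [0,0,0,0]
    - [0,0,0,0]
    - [0,0,-0.005,0]
    - [0,0,-0.015,0]
    - [0,0,-0.03,0]
    - [0,0,-0.04,0]
    - [0,0,-0.04,0]
    - [0,0,-0.04,0]
    - [0,0,0,0]
  jaw: 0.02
  squeeze: 15

```text
time: 22.25
ee_pos: [0.6814, 0.0336, 0.2061]
ee_rot: [-0.0, 1.0, 0.001, 0.004]
contact_force: [0.4, 0.4, -0.7]
finger_gap: 0.0338
gripper_force: 15.0
```

```bash
python3 plan.py .469 -.281 .2 73.1
```

```text
t 22.25 at [0.6814 0.0336 0.2061] axis deg 90.04 tilt [ 0.007  0.001 -1.   ] q7 1.59
shift [ 0.2127 -0.3144  0.0043]
turn 0.2957
```

Emit:
jog_arm:
  plan:
    - [0.0105,-0.0157,0,0]
    - [0.021,-0.0314,0,0]
    - [0.021,-0.0314,0,0]
    - [0.021,-0.0314,0,0]
    - [0.021,-0.0314,0,0]
    - [0.021,-0.0314,0,0]
    - [0.021,-0.0314,0,0]
    - [0.021,-0.0314,0,0]
    - [0.021,-0.0314,0,0]
    - [0.021,-0.0314,0,0]
    - [0.0105,-0.0157,0,0]
    - [0,0,0,0.148]
    - [0,0,0,0.148]
    - [0,0,0,0]
    - [0,0,0,0]

```text
time: 24.12
ee_pos: [0.4698, -0.28, 0.2006]
ee_rot: [0.145, 0.989, 0.0, -0.0]
contact_force: [0.3, 0.4, 0.3]
finger_gap: 0.0334
gripper_force: 15.0
```

```bash
python3 plan.py .469 -.281 .06 73.1
```

```text
t 24.12 at [ 0.4698 -0.28    0.2006] axis deg 73.31 tilt [-0.  0. -1.] q7 1.84
shift [ 0.0004 -0.0012  0.1406]
turn 0.0037
```

Emit:
jog_arm:
  plan:
    - [0.0004,-0.0012,0.04,0]
    - [0,0,0.04,0]
    - [0,0,0.03,0]
    - [0,0,0.02,0]
    - [0,0,0.0106,0]
    - [0,0,0.006,0]
    - [0,0,0.005,0]
    - [0,0,0.0025,0]
    - [0,0,0.0015,0]
    - [0,0,0.001,0]
    - [0,0,0,0]
    - [0,0,0,0]

```text
time: 25.62
ee_pos: [0.4693, -0.2814, 0.0444]
ee_rot: [0.147, 0.989, 0.0, 0.0]
contact_force: [0.1, -0.3, -0.3]
finger_gap: 0.0337
gripper_force: 15.0
```

Emit:
jog_arm:
  plan:
    - [0,0,0.001,0]
    - [0,0,0.0005,0]
    - [0,0,0,0]
    - [0,0,0,0]

```text
time: 26.12
ee_pos: [0.4695, -0.2815, 0.0438]
ee_rot: [0.147, 0.989, 0.0, 0.0]
contact_force: [-4.1, 2.2, 11.8]
finger_gap: 0.0332
gripper_force: 15.0
```

Emit:
jog_arm:
  plan:
    - [0,0,-0.0005,0]
    - [0,0,0,0]
    - [0,0,0,0]
    - [0,0,0,0]
    - [0,0,0,0]
  jaw: 0.06

```text
time: 26.75
ee_pos: [0.4691, -0.2814, 0.0432]
ee_rot: [0.147, 0.989, 0.0, -0.0]
contact_force: [0.7, 0.3, 0.0]
finger_gap: 0.0596
gripper_force: 0.0
```

Emit:
jog_arm:
  plan:
    - [0,0,-0.01,0]
    - [0,0,-0.02,0]
    - [0,0,-0.04,0]
    - [0,0,-0.05,0]
    - [0,0,-0.04,0]
    - [0,0,0,0]

```text
time: 27.5
ee_pos: [0.4706, -0.2824, 0.2071]
ee_rot: [0.147, 0.989, -0.0, 0.003]
contact_force: [-0.5, -1.1, -1.2]
finger_gap: 0.0602
gripper_force: 0.0
```

```bash
python3 plan.py .446 .026 .205 90
```

```text
t 27.5 at [ 0.4706 -0.2824  0.2071] axis deg 73.08 tilt [ 0.006 -0.002 -1.   ] q7 1.84
shift [0.1133 0.2879 0.0014]
turn -0.2954
```

Emit:
jog_arm:
  plan:
    - [0.0142,0.036,0,0]
    - [0.0142,0.036,0,0]
    - [0.0142,0.036,0,0]
    - [0.0142,0.036,0,0]
    - [0.0142,0.036,0,0]
    - [0.0142,0.036,0,0]
    - [0.0142,0.036,0,0]
    - [0.0139,0.0359,0,0]
    - [0,0,0,-0.148]
    - [0,0,0,-0.148]
    - [0,0,0,0]
  jaw: 0.07

```text
time: 28.88
ee_pos: [0.4441, 0.0269, 0.2029]
ee_rot: [-0.0, 1.0, -0.0, -0.0]
contact_force: [0.2, 0.8, -0.1]
finger_gap: 0.0698
gripper_force: 0.0
```

```bash
python3 plan.py .446 .026 .034 90
python3 - <<'E'
from fit import *
P=env.capture('scene');fit([P],['bottle_mid'],BT['bottle_mid'],[.446,.026,0],.04,False)
for l in('bottle_short','bottle_mid'):print(l,[(round(d['conf'],2),np.round(d['point'],4).tolist()) for d in env.spot_point(l,P)[:5]])
E
python3 shot.py s2.png .5 -.29 .05 60
```

```text
t 28.88 at [0.4441 0.0269 0.2029] axis deg 90.01 tilt [-0.001 -0.    -1.   ] q7 1.39
shift [-0.002  -0.0009  0.1689]
turn 0.0001
['bottle_mid'] [0.4462 0.0271 0.    ] cost 0.081 [467]
bottle_short [(0.66, [0.7472, 0.0285, 0.0019]), (0.64, [0.4716, -0.2796, 0.0126]), (0.47, [0.6599, 0.1326, 0.0013])]
bottle_mid [(0.76, [0.4457, 0.0262, 0.0006])]
top 372 175 3.3333333333333335
scene 341 208 3.3333333333333335
```

View pics/s2.png

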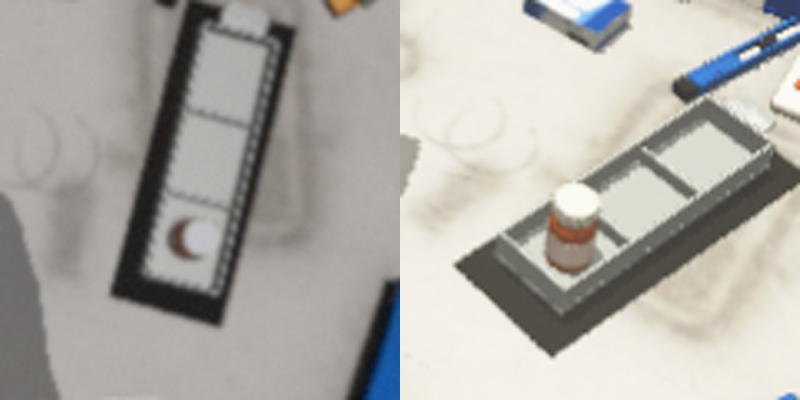

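The short bottle stands upright in the compartment opposite the tab (190,240 in the left crop). The mid bottle is confirmed at (.446,.0265).

Emit:
jog_arm:
  plan:
    - [-0.002,-0.0004,0.04,0]
    - [0,0,0.04,0]
    - [0,0,0.035,0]
    - [0,0,0.025,0]
    - [0,0,0.02,0]
    - [0,0,0.0089,0]
    - [0,0,0,0]
    - [0,0,0,0]

```text
time: 30.18
ee_pos: [0.4471, 0.0267, 0.0352]
ee_rot: [-0.0, 1.0, 0.0, 0.001]
contact_force: [-0.2, 0.6, 0.5]
finger_gap: 0.07
gripper_force: 0.0
```

Emit:
jog_arm:
  plan:
    - [0,0,0,0]
    - [0,0,0,0]
    - [0,0,0,0]
  jaw: 0.05
  squeeze: 3

```text
time: 30.55
ee_pos: [0.4466, 0.0267, 0.0346]
ee_rot: [-0.0, 1.0, 0.0, 0.0]
contact_force: [0.0, 0.5, 0.2]
finger_gap: 0.0519
gripper_force: 0.0
```

Emit:
jog_arm:
  plan:
    - [0,0,0,0]
    - [0,0,0,0]
    - [0,0,0,0]
    - [0,0,0,0]
    - [0,0,0,0]
  jaw: 0.03
  squeeze: 3

```text
time: 31.18
ee_pos: [0.4465, 0.0266, 0.0345]
ee_rot: [-0.0, 1.0, 0.0, 0.0]
contact_force: [0.1, -0.0, 0.7]
finger_gap: 0.0428
gripper_force: 3.0
```

Emit:
jog_arm:
  plan:
    - [0,0,0,0]
    - [0,0,0,0]
    - [0,0,-0.005,0]
    - [0,0,-0.015,0]
    - [0,0,-0.03,0]
    - [0,0,-0.04,0]
    - [0,0,-0.04,0]
    - [0,0,-0.04,0]
    - [0,0,0,0]
  jaw: 0.03
  squeeze: 15

```text
time: 32.3
ee_pos: [0.4481, 0.0268, 0.2083]
ee_rot: [-0.0, 1.0, 0.001, 0.003]
contact_force: [-0.6, 0.3, -1.6]
finger_gap: 0.0428
gripper_force: 15.0
```

```bash
python3 plan.py .539 -.302 .2 73.1
```

```text
t 32.3 at [0.4481 0.0268 0.2083] axis deg 90.04 tilt [ 0.006  0.002 -1.   ] q7 1.39
shift [-0.0906 -0.3288  0.0082]
turn 0.2957
```

Emit:
jog_arm:
  plan:
    - [-0.00462,-0.01643,0,0]
    - [-0.00925,-0.03286,0,0]
    - [-0.00925,-0.03286,0,0]
    - [-0.00925,-0.03286,0,0]
    - [-0.00925,-0.03286,0,0]
    - [-0.00925,-0.03286,0,0]
    - [-0.00925,-0.03286,0,0]
    - [-0.00925,-0.03286,0,0]
    - [-0.00925,-0.03286,0,0]
    - [-0.00925,-0.03286,0,0]
    - [-0.00462,-0.01643,0,0]
    - [0,0,0,0.148]
    - [0,0,0,0.148]
    - [0,0,0,0]
    - [0,0,0,0]

```text
time: 34.17
ee_pos: [0.5393, -0.3014, 0.2044]
ee_rot: [0.145, 0.989, 0.0, -0.0]
contact_force: [0.2, -0.1, -0.9]
finger_gap: 0.0426
gripper_force: 15.0
```

```bash
python3 plan.py .539 -.302 .0475 73.1
```

```text
t 34.17 at [ 0.5393 -0.3014  0.2044] axis deg 73.31 tilt [-0.  0. -1.] q7 1.91
shift [ 1.000e-04 -7.000e-04  1.569e-01]
turn 0.0037
```

Emit:
jog_arm:
  plan:
    - [0,-0.0006,0.04,0.003]
    - [0,0,0.04,0]
    - [0,0,0.03,0]
    - [0,0,0.02,0]
    - [0,0,0.01,0]
    - [0,0,0.007,0]
    - [0,0,0.005,0]
    - [0,0,0.003,0]
    - [0,0,0.0015,0]
    - [0,0,0,0]
    - [0,0,0,0]
    - [0,0,0,0]

```text
time: 35.67
ee_pos: [0.5392, -0.3025, 0.0481]
ee_rot: [0.148, 0.989, 0.0, 0.0]
contact_force: [0.6, 0.2, -0.6]
finger_gap: 0.0427
gripper_force: 15.0
```

Emit:
jog_arm:
  plan:
    - [0,0,0.0008,0]
    - [0,0,0,0]
    - [0,0,0,0]

```text
time: 36.05
ee_pos: [0.5393, -0.3025, 0.0475]
ee_rot: [0.148, 0.989, 0.0, 0.0]
contact_force: [-1.9, 1.2, 5.2]
finger_gap: 0.0431
gripper_force: 15.0
```

Contact at 5 N. Release, retreat, then head for the tall bottle.

Emit:
jog_arm:
  plan:
    - [0,0,0,0]
    - [0,0,0,0]
    - [0,0,0,0]
    - [0,0,0,0]
    - [0,0,0,0]
  jaw: 0.07

```text
time: 36.67
ee_pos: [0.5391, -0.3024, 0.0471]
ee_rot: [0.148, 0.989, 0.0, -0.0]
contact_force: [-0.7, 0.3, -0.1]
finger_gap: 0.0696
gripper_force: 0.0
```

Emit:
jog_arm:
  plan:
    - [0,0,-0.01,0]
    - [0,0,-0.02,0]
    - [0,0,-0.04,0]
    - [0,0,-0.05,0]
    - [0,0,-0.04,0]
    - [0,0,-0.03,0]
    - [0,0,0,0]

```text
time: 37.55
ee_pos: [0.54, -0.3035, 0.2412]
ee_rot: [0.149, 0.989, -0.001, 0.003]
contact_force: [-0.3, 0.9, -1.0]
finger_gap: 0.0703
gripper_force: 0.0
```

```bash
python3 plan.py .578 -.0165 .235 90
```

```text
t 37.55 at [ 0.54   -0.3035  0.2412] axis deg 72.9 tilt [ 0.005 -0.002 -1.   ] q7 1.89
shift [0.0481 0.2855 0.0059]
turn -0.2985
```

Emit:
jog_arm:
  plan:
    - [0.006,0.0357,0,0]
    - [0.006,0.0357,0,0]
    - [0.006,0.0357,0,0]
    - [0.006,0.0357,0,0]
    - [0.006,0.0357,0,0]
    - [0.006,0.0357,0,0]
    - [0.006,0.0357,0,0]
    - [0.006,0.0357,0,0]
    - [0,0,0,-0.149]
    - [0,0,0,-0.149]
    - [0,0,0,0]
    - [0,0,0,0]

```text
time: 39.05
ee_pos: [0.5769, -0.0156, 0.2372]
ee_rot: [0.002, 1.0, 0.0, -0.0]
contact_force: [-0.3, 0.6, 0.3]
finger_gap: 0.0702
gripper_force: 0.0
```

```bash
python3 plan.py .5783 -.0163 .052 90
python3 - <<'E'
from fit import *
P=env.capture('scene');fit([P],['bottle_tall'],BT['bottle_tall'],[.578,-.0165,0],.05,False)
for l in('bottle_tall','bottle_mid','bottle_short'):print(l,[(round(d['conf'],2),np.round(d['point'],4).tolist()) for d in env.spot_point(l,P)[:5]])
E
python3 shot.py s3.png .52 -.2 .05 80
```

```text
t 39.05 at [ 0.5769 -0.0156  0.2372] axis deg 89.79 tilt [-0.  0. -1.] q7 1.62
shift [-0.0014 -0.0007  0.1852]
turn -0.0037
['bottle_tall'] [ 0.5795 -0.0172  0.    ] cost 0.091 [514]
bottle_tall [(0.96, [0.5735, -0.0214, 0.0028])]
bottle_mid [(0.65, [0.5391, -0.3041, 0.0168])]
bottle_short [(0.88, [0.4692, -0.2778, 0.0141]), (0.59, [0.7099, -0.06, 0.0028]), (0.57, [0.6608, 0.1303, 0.003]), (0.48, [0.7489, 0.0291, 0.0037])]
top 320 148 2.5
scene 292 167 2.5
```

View pics/s3.png

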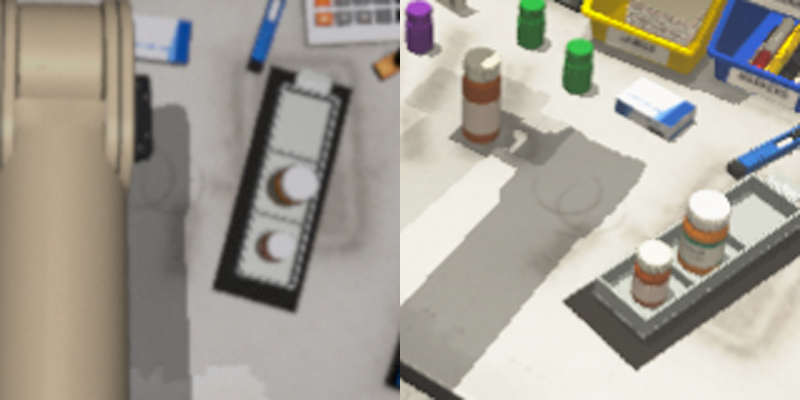

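Short and mid both stand upright in their compartments. The tall bottle is still at (.578,-.0165), so descend on it.

Emit:
jog_arm:
  plan:
    - [-0.0014,-0.0009,0.04,0]
    - [0,0,0.04,0]
    - [0,0,0.04,0]
    - [0,0,0.03,0]
    - [0,0,0.02,0]
    - [0,0,0.0152,0]
    - [0,0,0,0]
    - [0,0,0,0]

```text
time: 40.4
ee_pos: [0.5791, -0.0163, 0.0528]
ee_rot: [0.0, 1.0, 0.0, 0.001]
contact_force: [0.3, 0.2, -0.0]
finger_gap: 0.0699
gripper_force: 0.0
```

Emit:
jog_arm:
  plan:
    - [0,0,0,0]
    - [0,0,0,0]
    - [0,0,0,0]
  jaw: 0.049
  squeeze: 3

```text
time: 40.78
ee_pos: [0.5786, -0.0162, 0.0522]
ee_rot: [0.0, 1.0, 0.0, 0.0]
contact_force: [0.9, -0.9, 0.0]
finger_gap: 0.0517
gripper_force: 0.0
```

Emit:
jog_arm:
  plan:
    - [0,0,0,0]
    - [0,0,0,0]
    - [0,0,0,0]
    - [0,0,0,0]
    - [0,0,0,0]
  jaw: 0.03
  squeeze: 3

```text
time: 41.4
ee_pos: [0.5785, -0.0162, 0.052]
ee_rot: [-0.0, 1.0, 0.0, 0.0]
contact_force: [-0.7, -0.3, 1.9]
finger_gap: 0.0419
gripper_force: 3.0
```

Emit:
jog_arm:
  plan:
    - [0,0,0,0]
    - [0,0,0,0]
    - [0,0,-0.005,0]
    - [0,0,-0.015,0]
    - [0,0,-0.03,0]
    - [0,0,-0.04,0]
    - [0,0,-0.04,0]
    - [0,0,-0.04,0]
    - [0,0,-0.02,0]
    - [0,0,0,0]
    - [0,0,0,0]
    - [0,0,0,0]
  jaw: 0.03
  squeeze: 15

```text
time: 42.9
ee_pos: [0.5779, -0.0163, 0.2408]
ee_rot: [-0.0, 1.0, -0.0, -0.001]
contact_force: [-0.2, 0.1, -1.0]
finger_gap: 0.0417
gripper_force: 15.0
```

```bash
python3 plan.py .609 -.323 .24 73.1
```

```text
t 42.9 at [ 0.5779 -0.0163  0.2408] axis deg 90.0 tilt [-0.002 -0.    -1.   ] q7 1.62
shift [-0.0311 -0.3067  0.0008]
turn 0.295
```

Emit:
jog_arm:
  plan:
    - [-0.0015,-0.0153,0,0]
    - [-0.0031,-0.0307,0,0]
    - [-0.0031,-0.0307,0,0]
    - [-0.0031,-0.0307,0,0]
    - [-0.0031,-0.0307,0,0]
    - [-0.0031,-0.0307,0,0]
    - [-0.0031,-0.0307,0,0]
    - [-0.0031,-0.0307,0,0]
    - [-0.0031,-0.0307,0,0]
    - [-0.0031,-0.0307,0,0]
    - [-0.0015,-0.0153,0,0]
    - [0,0,0,0.1475]
    - [0,0,0,0.1475]
    - [0,0,0,0]
    - [0,0,0,0]
    - [0,0,0,0]

```text
time: 44.9
ee_pos: [0.6094, -0.3231, 0.2419]
ee_rot: [0.146, 0.989, 0.0, 0.0]
contact_force: [0.3, 0.4, -0.9]
finger_gap: 0.0416
gripper_force: 15.0
```

```bash
python3 plan.py .609 -.323 .065 73.1
```

```text
t 44.9 at [ 0.6094 -0.3231  0.2419] axis deg 73.21 tilt [ 0.  0. -1.] q7 1.92
shift [ 0.0004 -0.      0.1769]
turn 0.0019
```

Emit:
jog_arm:
  plan:
    - [0.0004,0,0.04,0]
    - [0,0,0.04,0]
    - [0,0,0.035,0]
    - [0,0,0.025,0]
    - [0,0,0.015,0]
    - [0,0,0.008,0]
    - [0,0,0.006,0]
    - [0,0,0.004,0]
    - [0,0,0.003,0]
    - [0,0,0,0]
    - [0,0,0,0]
    - [0,0,0,0]

```text
time: 46.4
ee_pos: [0.6091, -0.3231, 0.0661]
ee_rot: [0.147, 0.989, -0.0, 0.0]
contact_force: [-0.1, -0.1, -0.1]
finger_gap: 0.0415
gripper_force: 15.0
```

Emit:
jog_arm:
  plan:
    - [0,0,0.001,0]
    - [0,0,0,0]
    - [0,0,0,0]

```text
time: 46.78
ee_pos: [0.6091, -0.3231, 0.065]
ee_rot: [0.147, 0.989, -0.0, 0.0]
contact_force: [0.8, -0.7, 0.9]
finger_gap: 0.0416
gripper_force: 15.0
```

Emit:
jog_arm:
  plan:
    - [0,0,0.0006,0]
    - [0,0,0,0]
    - [0,0,0,0]

```text
time: 47.15
ee_pos: [0.6092, -0.3231, 0.065]
ee_rot: [0.147, 0.989, 0.0, 0.0]
contact_force: [-1.4, 1.6, 5.1]
finger_gap: 0.0417
gripper_force: 15.0
```

Emit:
jog_arm:
  plan:
    - [0,0,0.0004,0]
    - [0,0,0,0]
    - [0,0,0,0]

```text
time: 47.52
ee_pos: [0.6092, -0.3232, 0.065]
ee_rot: [0.147, 0.989, 0.0, 0.0]
contact_force: [-3.1, 1.5, 7.8]
finger_gap: 0.0416
gripper_force: 15.0
```

Touching. Release, rise and move aside to check.

Emit:
jog_arm:
  plan:
    - [0,0,0,0]
    - [0,0,0,0]
    - [0,0,0,0]
    - [0,0,0,0]
    - [0,0,0,0]
  jaw: 0.07

```text
time: 48.15
ee_pos: [0.609, -0.323, 0.0638]
ee_rot: [0.147, 0.989, 0.0, -0.0]
contact_force: [0.0, 0.3, 0.8]
finger_gap: 0.0692
gripper_force: 0.0
```

Emit:
jog_arm:
  plan:
    - [0,0,-0.01,0]
    - [0,0,-0.02,0]
    - [0,0,-0.04,0]
    - [0,0,-0.05,0]
    - [0,0,-0.04,0]
    - [0,0,-0.03,0]
    - [0,0,0,0]
    - [0.012,0.036,0,0]
    - [0.012,0.036,0,0]
    - [0.012,0.036,0,0]
    - [0.012,0.036,0,0]
    - [0.012,0.036,0,0]
    - [0.012,0.036,0,0]
    - [0.012,0.036,0,0]
    - [0.012,0.036,0,0]
    - [0,0,0,0]
    - [0,0,0,0]

```text
time: 50.28
ee_pos: [0.6007, -0.0203, 0.2541]
ee_rot: [0.147, 0.989, -0.0, 0.0]
contact_force: [0.3, -0.4, 0.5]
finger_gap: 0.0702
gripper_force: 0.0
```

```bash
sed -i 's/_after/_end/' m4.py; python3 m4.py
```

```text
['mat', 'tray_top'] [ 0.5397 -0.3032 -0.3032] cost 0.327 [2519]
['tray_top'] [ 0.539  -0.3011 -0.2868] cost 0.526 [1440]
tray_top [(0.77, [0.5387, -0.3012, 0.0038])]
tray_top_tab [(0.7, [0.6673, -0.3391, 0.0306])]
tray_low [(0.98, [0.5052, 0.2742, -0.0022])]
bottle_short [(0.67, [0.4704, -0.2788, 0.0075]), (0.63, [0.7407, 0.0273, 0.0009]), (0.52, [0.6672, 0.1302, -0.0001])]
['mat', 'tray_top'] [ 0.5421 -0.3007 -0.2963] cost 0.621 [2325]
['tray_top'] [ 0.5417 -0.2995 -0.2824] cost 1.179 [1174]
tray_top [(0.87, [0.5366, -0.3019, 0.0048]), (0.21, [0.6682, -0.3401, 0.0375])]
tray_top_tab [(0.69, [0.6654, -0.3373, 0.0364])]
tray_low [(0.69, [0.5044, 0.2767, 0.0007]), (0.58, [0.6672, -0.3383, 0.036])]
bottle_short [(0.82, [0.4704, -0.2793, 0.0117]), (0.79, [0.7092, -0.0631, 0.0028]), (0.56, [0.6554, 0.1333, 0.0053]), (0.51, [0.7483, 0.0261, 0.0046])]
```

View pics/c.png

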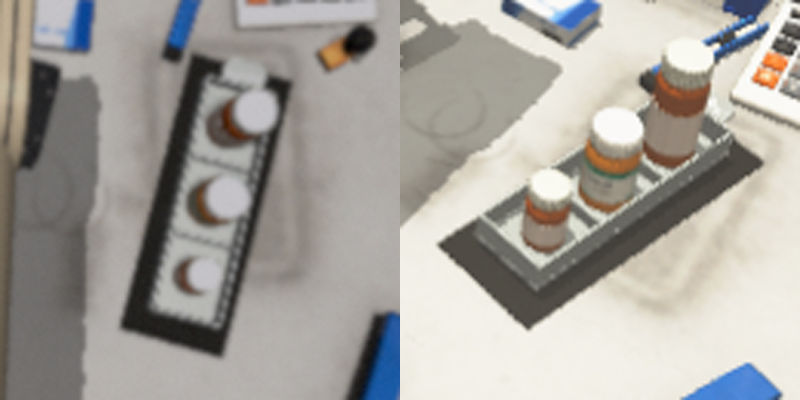

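View pics/scene_end.png

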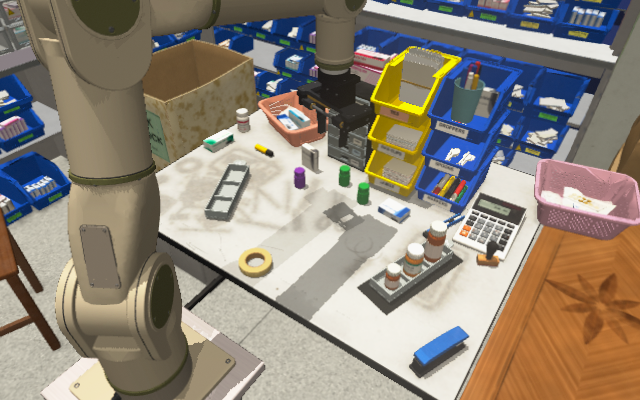

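All three bottles stand upright in the tray, tallest by the tab. The tray is centred on the mat, and the bystanders and look-alikes are where they were.

```bash
python3 -c "from station import env;print(env.job_done())"
```

```text
the job is handed in; nothing more can be done
None
```

The job is done and handed in at about 50 s: the top tray is centred and straight on the mat, its three bottles stand upright with the tallest at the thumb tab and the shortest opposite, and the last pictures show the lower tray, cartons and stick unmoved.

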